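# Push old garlic through the spring flap of a food-waste caddy

## Robot

A 7-joint arm with a two-finger parallel gripper is mounted at the origin on a cart in front of the work surface, level with it; the furniture and walls round the work are solid. World frame = base frame: x ahead of the robot, y to its left, z up, the work surface at z = 0. Lengths are in mm, angles in rad, forces in N, time in s.
With the tool pointing down it reaches from about 350 to 900 mm from the base axis. Payload 7.2 kg.
Tool frame: the origin (TCP) lies at the very end of the fingers, on their centre line; the grasp point (between the pads) lies 19 mm behind it; z points along the fingers, y is the line along which they close (so a half turn about z gives the same grasp; the last joint's range is limited). The gripper opens to 88 mm and grips with 3 to 60 N. Pads are 20 mm wide; open, the fingers measure 115 mm over their backs; the gripper's body (75 mm by 178 mm) begins 61 mm behind the grasp point.
Start: joints at [-1.396, 0.411, -0.013, 1.596, 0.006, 1.134, -0.082], TCP at [150.273, 606.669, 222.653] pointing down, gripper open.
Joint ranges: [-2.95, 2.95], [-0.29, 1.99], [-1.47, 1.44], [0.14, 2.54], [-1.03, 4.17], [0.13, 1.85], [-2.86, 2.86]. Speed limits (rad/s): [2.39, 2.39, 3.01, 3.01, 3.14, 3.14, 3.14].

## Interface

Orientations are given as [roll, pitch, yaw] about the fixed x, y, z axes, in that order (R = Rz(yaw) Ry(pitch) Rx(roll)).
In Python, from plant import env, move_gripper, solver, get_obs, viewer, ticket gives the robot as it stands. The module is installed in compiled form; this text tells all that it offers. Calls block until the motion is done:
- env.move_to(position, orientation): joint-space move of the TCP to a pose.
- env.move_l(position, orientation=None, feed=150): straight line of the TCP; orientation=None keeps the orientation; feed is the mean speed in mm/s.
- env.movej(angles): joint-space move.
- move_gripper(opening, f_grip=None): finger opening in mm; f_grip is the grip in N (None keeps the last); returns when the fingers have stopped.
- env.sleep(seconds).
- solver.ik(position, orientation): joint angles nearest the present ones, or None.
- get_obs(): the state.
- viewer.capture(name): name is "scene" or "side" or "wrist"; returns the picture (420x560x3 uint8, blue, green, red); there is no depth.
- viewer.camera_params(name): a dict with "fx", "fy", "cx", "cy" (pixels), "R" (3x3) and "t" (3): a world point X has camera coordinates R X + t; the wrist camera has in their place "T_tool_cam" (4x4, takes a point from camera to tool coordinates, whose origin is the TCP and whose axes are the flange's). Camera axes: x right, y down, z forward; pixel columns grow to the right and rows downward; lengths in mm; the calibration is good to about 2 mm. The wrist camera is an equidistant fisheye: a pixel r from the principal point sees the ray r / f radians off the axis. A picture is of the moment at which its call begins: read the wrist's pose just before it. camera_params takes no time and is no camera call.
A pose or a line that the arm cannot do raises env.IKError and nothing moves.
- ticket.sign_off(): hands the job in; it is judged then, once.
The state is a dict: "time": time; "joints": joint angles; "joint_velocities": joint speeds; "tau": joint torques, N m; "eef_pos": TCP position; "orientation": TCP orientation; "ft_force": force on the tool from outside, world axes, zero at the start; "torque": the same for the moment, N m; "finger_gap": finger opening in mm; "gripper_force": force on a finger pad.
Only numpy, scipy, OpenCV 4.12 (cv2) and the standard library are available. Lean on these libraries where they do the work, as an engineer would, in place of code of your own. Each camera call takes 0.05 s, during which the arm holds its last target. There are 200 camera calls.

## Task

The old garlic bulb on the wooden ledge of the food-waste caddy is to go into the caddy. Push the green spring flap open with one finger, beside the bulb, and hold it open while the other finger gently pushes the bulb off the ledge so that it drops in; then take the fingers out so that the flap swings shut. Do not pick up or squeeze the bulb, do not use it to force the flap open, and leave the other things on the worktop where they are.

Things in the scene. Friction and masses are not known exactly. Their poses are not given: they have to be found in the camera images.
- caddy: grey food-waste caddy, fixed, 250 mm long (its x: -105 to 145) and 205 mm wide (its y), with 5 mm walls and its floor 6 mm up. Origin on the worktop under the middle of the ledge's inner edge; x points along the push, from the ledge into the caddy, z up. Nothing lies above ledge and flap: fingers can come down from above.
- ledge_edge (a point): middle of the inner edge of the light wooden ledge, on its top, 135 mm above the worktop (caddy x = 0, y = 0; same axes). The ledge runs from caddy x = -112 to 0 over the whole width, with low rims (7 mm high, 5 mm thick) along both sides at y = +-100 mm and none at the ends. Past x = 0 the caddy is open below, and it is hollow under the ledge too.
- hood_edge (a point): middle of the front edge of the caddy's low hood, on its top (caddy x = 95 mm, 193 mm above the worktop); same axes. The hood covers x = 95 to 145 mm. The grey side cheeks, 5 mm thick, rise from ledge to hood beside the flap, along its slope.
- flap (a joint): green flap, 186 mm wide (caddy y), 106 long, 4 thick, on a level rod along y at caddy x = 98, 185 mm above the worktop. 0 = shut: slopes from the rod down to the ledge's inner edge (lower edge x = 4, 2 mm above the ledge). Grows as it is pushed inward (caddy +x); 1.10 rad = hanging down, stop 1.35. A spring shuts it when let go: 0.22 N m shut, 0.32 at 1 rad (2 to 9 N low on the flap).
- garlic: whitish garlic bulb, 60 mm across, 59 mm high, about 40 g, lying loose on the ledge; origin at the centre of its underside, z up along its stalk. It starts upright.
- garlic_mid (a point): middle of the garlic bulb, 28 mm above its underside; 163 mm above the worktop while it stands on the ledge
- salt_shaker: glass salt shaker with grey top, 44 mm across, 90 mm high, a bystander; origin under its centre
- egg_cup: small empty wooden egg cup, 49 mm across, 50 mm high, a bystander; origin under its centre
- tin: small round food tin, 75 mm across, 58 mm high, a bystander; origin under its centre
Mind the look-alikes: they are no part of the job. Leave any orange or yellow look-alike of the garlic alone.

How it is judged (in metres and radians):
On the way, in this order (a step that is already met when the one before it is completed fails the run):
1. a finger pushes the flap open (more than 0.15 rad) while the middle of the bulb is still on the ledge (value of joint flap above 0.15 rad and contact force between the fingers and flap above 0.3 N and x of garlic_mid in the frame of caddy below 0 m and z of garlic_mid in the frame of caddy above 0.15 m), for 0.1 s.
2. the bulb has dropped into the caddy while a finger still holds the flap open (x of garlic_mid in the frame of caddy between -0.1 and 0.14 m and y of garlic_mid in the frame of caddy between -0.1 and 0.1 m and z of garlic_mid in the frame of caddy below 0.09 m and contact force between the fingers and flap above 0.3 N and value of joint flap above 0.3 rad), for 0.1 s.
At the end, for the whole second after the job is handed in: The bulb lies at rest inside the caddy, its middle under 90 mm above the worktop, between its walls; the flap is shut (within 0.06 rad) (x of garlic_mid in the frame of caddy between -0.1 and 0.14 m and y of garlic_mid in the frame of caddy between -0.1 and 0.1 m and z of garlic_mid in the frame of caddy below 0.09 m and value of joint flap below 0.06 rad and velocity of joint flap below 0.1 rad/s and linear speed of garlic below 0.05 m/s); the robot touches nothing.
It fails at once if the bulb is lifted (its middle more than 65 mm above the ledge) (z of garlic_mid in the frame of caddy above 0.2 m).
It fails at once if the bulb is squeezed or pushed hard (over 8 N from the fingers) (contact force between the fingers and garlic above 8 N).
It fails at once if the flap is forced with the bulb (the fingers press the bulb, and the bulb the flap, with over 2 N; brushing it as it drops is fine) (contact force between garlic and flap above 2 N and contact force between the fingers and garlic above 2 N).
It fails at once if the bulb falls off the caddy onto the worktop (z of garlic_mid in the frame of caddy below 0.12 m and (x of garlic_mid in the frame of caddy below -0.11 m or y of garlic_mid in the frame of caddy below -0.105 m or y of garlic_mid in the frame of caddy above 0.105 m)).
It fails at once if the salt shaker, egg cup or tin is moved more than 20 mm (distance of any of salt_shaker, egg_cup, tin from where it was at the start of the episode above 0.02 m).
It also fails if it takes over 40 s, if anything falls off the work surface, if the arm or the gripper's body presses on something with over 40 N, if the wrist force passes 120 N, or if a joint passes its speed limit or range.

## Working session

There is one attempt and no reset: what is moved stays moved. The work goes in short steps, each a Python script; the robot and the scene stay as the last script left them, time stands still between calls to the robot, and variables do not carry over. Pictures are saved under pics/ and viewed, at most 11 in all, crops included, and the job is handed in when it is done.

```bash
mkdir -p pics; python3 - <<'E'
from plant import env, viewer, get_obs
import cv2,numpy as np
for n in ["scene","side"]:
    cv2.imwrite(f"pics/{n}0.png",viewer.capture(n)); print(n,viewer.camera_params(n))
o=get_obs();print(o)
cv2.imwrite("pics/wrist0.png",viewer.capture("wrist")); print(viewer.camera_params("wrist"))
E
```

```text
scene {'fx': 525.1444313879397, 'fy': 525.1444313879397, 'cx': 280.5900359754889, 'cy': 207.53898372098703, 'R': array([[ 5.94698021e-01, -8.03949127e-01,  2.56857787e-04],
       [-4.60189043e-01, -3.40673422e-01, -8.19858319e-01],
       [ 6.59211884e-01,  4.87449917e-01, -5.72566389e-01]]), 't': array([-125.36041161,  462.62691011,  723.50308064])}
side {'fx': 460.8693583914992, 'fy': 460.8693583914992, 'cx': 271.6744014541751, 'cy': 211.0905648670158, 'R': array([[-0.85212917, -0.52280556, -0.02345707],
       [-0.27122281,  0.47951552, -0.83456758],
       [ 0.4475646 , -0.70479729, -0.55040595]]), 't': array([ 637.05077491,  127.13969125, 1201.62938268])}
{'time': 0.1, 'joints': array([-1.39619871,  0.41183979, -0.01270505,  1.59692599,  0.00559687,
        1.13429903, -0.08221975]), 'joint_velocities': array([ 0.00106167, -0.00140727, -0.00176867, -0.00138821, -0.00032648,
        0.00263583, -0.00083901]), 'tau': array([ 3.32413707e-03, -5.89104688e+01,  6.44008331e-01, -2.91717696e+01,
       -5.38243458e-02,  1.45397522e-02,  7.24484426e-05]), 'eef_pos': array([150.19537791, 606.23049266, 221.89488336]), 'orientation': array([-3.14015961e+00,  1.01054517e-04,  2.89879168e+00]), 'ft_force': array([-0.76855699, -0.11703317,  0.63110148]), 'torque': array([0.03463298, 0.04949717, 0.01787896]), 'gripper_force': 0.0, 'finger_gap': 87.50516914971138}
{'fx': 325.19226210127806, 'fy': 325.19226210127806, 'cx': 280.6367501020179, 'cy': 213.25522428277677, 'T_tool_cam': array([[ 5.14706874e-05, -9.69057657e-01, -2.46834468e-01,
         6.57476965e+01],
       [ 9.99999998e-01,  5.91346103e-05, -2.36359194e-05,
         1.17794988e-01],
       [ 3.75010288e-05, -2.46834467e-01,  9.69057658e-01,
        -1.61630836e+02],
       [ 0.00000000e+00,  0.00000000e+00,  0.00000000e+00,
         1.00000000e+00]])}
```

View pics/scene0.png

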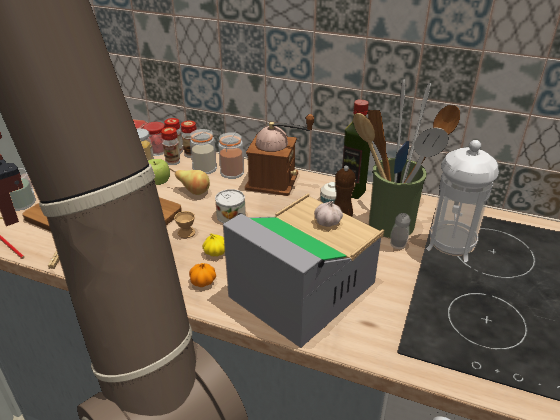

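View pics/side0.png

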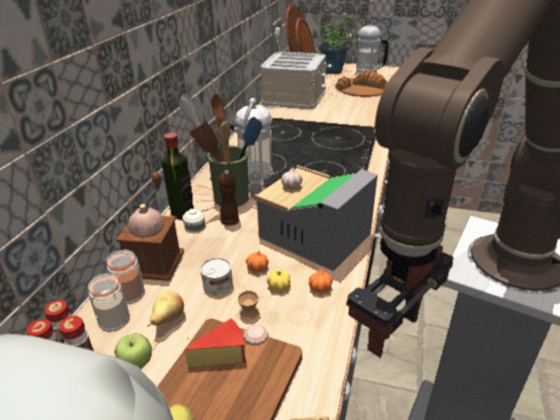

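The scene view shows the caddy at about (300,265), with its hood towards the robot, the ledge on the far side and the bulb at about (328,215). The side view has the ledge at about (290,190) and the bulb at (292,180). I'll enlarge both to pick out the corners.

```bash
python3 - <<'E'
import cv2,numpy as np
a=cv2.imread("pics/scene0.png")[185:335,215:390]; b=cv2.imread("pics/side0.png")[155:280,245:390]
a=cv2.resize(a,None,fx=4,fy=4,interpolation=cv2.INTER_CUBIC); b=cv2.resize(b,None,fx=4,fy=4,interpolation=cv2.INTER_CUBIC)
for im,x0,y0 in((a,215,185),(b,245,155)):
    for k in range(0,im.shape[1],80): cv2.line(im,(k,0),(k,6),(0,0,255),2);cv2.putText(im,str(x0+k//4),(k,18),0,.4,(0,0,255),1)
    for k in range(0,im.shape[0],80): cv2.putText(im,'-'+str(y0+k//4),(0,k+4),0,.4,(0,0,255),1)
cv2.imwrite("pics/ca.png",a);cv2.imwrite("pics/cb.png",b)
E
```

```text
(no output)
```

View pics/ca.png

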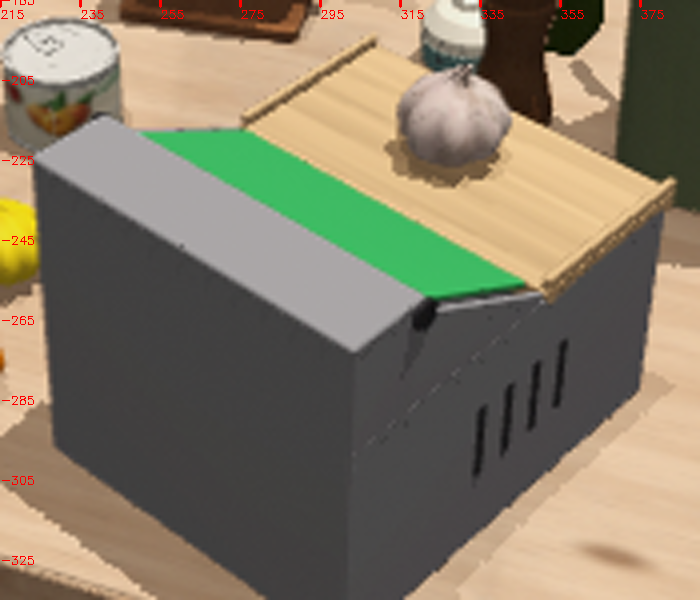

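View pics/cb.png

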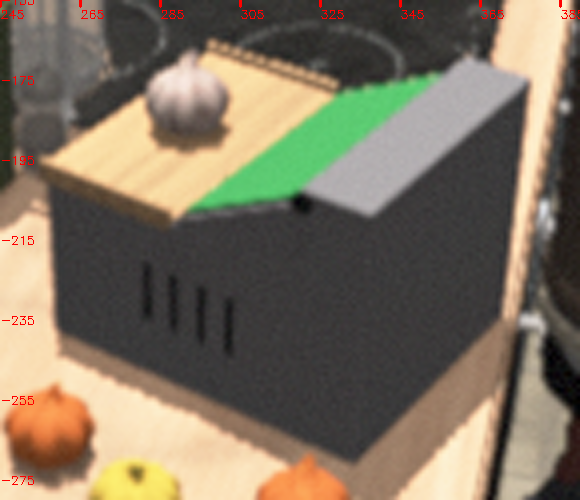

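```bash
cat > h.py <<'E'
import numpy as np
from plant import viewer
def ray(n,p):
    c=viewer.camera_params(n);R=c["R"];d=R.T@np.array([(p[0]-c["cx"])/c["fx"],(p[1]-c["cy"])/c["fy"],1])
    return -R.T@c["t"],d/np.linalg.norm(d)
def onz(n,p,z):
    o,d=ray(n,p);return (o+d*(z-o[2])/d[2])
def fit(Q,P):
    Q=np.array(Q,float);P=np.array(P,float);q=Q.mean(0);p=P.mean(0);a=Q-q;b=P-p
    th=np.arctan2((a[:,0]*b[:,1]-a[:,1]*b[:,0]).sum(),(a*b).sum());R=np.array([[np.cos(th),-np.sin(th)],[np.sin(th),np.cos(th)]])
    return R,p-R@q,th,P-(Q@R.T+p-R@q)
E
python3 - <<'E'
from h import *
s=lambda u,v:(215+u/4-.4,185+v/4-.4); d=lambda u,v:(245+u/4-.4,155+v/4-.4)
H=102.5
M=[("scene",s(102,115),193,(95,-H)),("scene",s(35,158),193,(145,-H)),("scene",s(353,350),193,(145,H)),("scene",s(428,298),193,(95,H)),
("scene",s(375,38),142,(-112,-H)),("scene",s(673,182),142,(-112,H)),("scene",s(243,122),142,(0,-H)),
("side",d(303,195),193,(95,-H)),("side",d(375,215),193,(145,-H)),("side",d(528,78),193,(145,H)),("side",d(468,55),193,(95,H)),
("side",d(210,40),142,(-112,H)),("side",d(42,165),142,(-112,-H)),("side",d(337,83),142,(0,H))]
W=[onz(n,p,z)[:2] for n,p,z,_ in M];Q=[m[3] for m in M]
np.set_printoptions(precision=1,suppress=True)
for sl in(slice(0,7),slice(7,14),slice(0,14)):
    R,t,th,e=fit(Q[sl],W[sl]);print(t,th);print(e.tolist() if sl==slice(0,14) else e.std())
np.savez("cad.npz",R=R,t=t,th=th)
for n,p in(("scene",s(455,118)),("side",d(188,102))):
    g=onz(n,p,163)[:2];print(n,g,"caddy",R.T@(g-t))
(o1,d1),(o2,d2)=ray("scene",s(455,118)),ray("side",d(188,102))
k=np.linalg.lstsq(np.c_[d1,-d2],o2-o1,rcond=None)[0];print(o1+k[0]*d1,o2+k[1]*d2)
# salt etc
for n,nm,p in(("scene","shaker?",(399,245)),("side","tin",(217,292)),("side","eggcup",(249,315)),("scene","cream lid jar",(331,205)),("scene","utensil pot",(395,232))):
    g=onz(n,p,0)[:2];print(nm,g,R.T@(g-t))
E
```

```text
[522.1 153.9] 3.029925817670539
2.8580396240248716
[522.4 164.4] 3.052935296916324
2.8780986001267967
[522.4 159.1] 3.041303301558333
[[0.4209999537087583, -3.030434164498331], [4.058544653895126, -5.109324327181525], [2.634994980489239, -0.46214927711571363], [0.3018208713534136, -2.6870363377233417], [-3.808754451624054, -9.795011456205032], [-3.3416392385130393, -2.6726921069745586], [-1.134781246092416, -9.950589735028473], [-2.5043268651982658, 8.25674592016594], [1.1453980740844827, 2.170837903935819], [3.708165957722997, 7.4403508249525885], [0.13545127352188047, 1.7285167111483446], [2.1467321587956576, 1.8374223553905367], [-6.8124576123286715, 7.974028245119143], [3.0498514901847784, 4.299335444014311]]
scene [576.1 147.9] caddy [-54.5   5.8]
side [576. 169.] caddy [-52.3 -15.2]
[586.  153.6 154.8] [584.5 153.9 153.1]
shaker? [766.9  58.7] [-253.4   75.5]
tin [604.3 489.3] [ -48.4 -336.8]
eggcup [494.  513.2] [  63.7 -349.5]
cream lid jar [813.4 279.1] [-277.5 -148.5]
utensil pot [807.6  89.3] [-290.8   40.8]
```

```bash
cat >> h.py <<'E'
from scipy.spatial.transform import Rotation as Ro
def wray(o,p):
    c=viewer.camera_params("wrist");q=np.array([p[0]-c["cx"],p[1]-c["cy"]]);r=np.hypot(*q);a=r/c["fx"]
    d=np.r_[q/r*np.sin(a),np.cos(a)];T=c["T_tool_cam"];R=Ro.from_euler("xyz",o["orientation"]).as_matrix()
    return o["eef_pos"]+R@T[:3,3],R@T[:3,:3]@d
def wonz(o,p,z):
    a,d=wray(o,p);return a+d*(z-a[2])/d[2]
E
python3 - <<'E'
from h import *
from plant import *
import cv2,pickle
th=float(np.load("cad.npz")["th"]);best=None
for sg in(1,-1):
  for h in(1,-1):
    y=th+sg*np.radians(25)+h*np.pi/2; y=(y+np.pi)%(2*np.pi)-np.pi
    for z in(142,250,330):
        q=solver.ik([560,155,z],[np.pi,0,y]); print(sg,h,round(y,2),z,None if q is None else np.round(q,2))
E
```

```text
1 1 -1.23 142 [-1.15  0.76  1.25  1.84 -0.8   1.16 -2.42]
1 1 -1.23 250 [-1.19  0.58  1.26  1.72 -0.58  1.28 -2.6 ]
1 1 -1.23 330 [-1.2   0.49  1.27  1.6  -0.47  1.4  -2.69]
1 -1 1.91 142 [-0.75  0.45  0.54  1.82 -0.28  0.94  0.24]
1 -1 1.91 250 [-0.79  0.34  0.57  1.7  -0.2   1.16  0.17]
1 -1 1.91 330 [-0.8   0.28  0.58  1.58 -0.16  1.33  0.14]
-1 1 -2.11 142 [-0.41  0.42  0.08  1.8  -0.04  0.93  2.29]
-1 1 -2.11 250 [-0.48  0.31  0.17  1.68 -0.06  1.15  2.3 ]
-1 1 -2.11 330 [-0.53  0.26  0.22  1.56 -0.06  1.32  2.31]
-1 -1 1.03 142 [-0.85  0.48  0.67  1.83 -0.36  0.96 -0.55]
-1 -1 1.03 250 [-0.87  0.36  0.68  1.71 -0.24  1.16 -0.66]
-1 -1 1.03 330 [-0.87  0.3   0.67  1.58 -0.19  1.33 -0.7 ]
```

```bash
python3 - <<'E'
from h import *
from plant import *
import cv2,pickle
o=get_obs();p=o["eef_pos"]
env.move_l([p[0],p[1],330])
env.move_to([548,165,330],[np.pi,0,1.47]);env.sleep(.3)
o=get_obs();im=viewer.capture("wrist");cv2.imwrite("pics/w1.png",im);pickle.dump(o,open("o1.pkl","wb"))
print(o["eef_pos"],o["orientation"],o["time"])
E
```

```text
[547.90213227 165.39057908 329.93336401] [-3.14148519e+00  2.83266965e-05  1.47070907e+00] 3.45
```

View pics/w1.png

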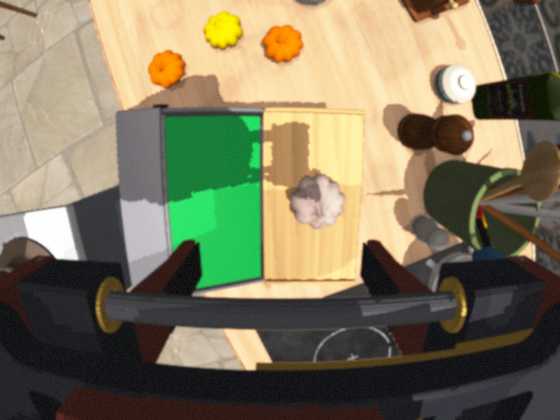

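The wrist view from above shows the ledge between columns 263 and 363 and rows 110 to 280. The bulb is at about (318,201) and the flap (green) between columns 163 and 263. Casting these onto their heights.

```bash
python3 - <<'E'
from h import *
import cv2,pickle
np.set_printoptions(precision=1,suppress=True)
o=pickle.load(open("o1.pkl","rb"));im=cv2.imread("pics/w1.png");hsv=cv2.cvtColor(im,cv2.COLOR_BGR2HSV)
H=102.5
P=[((263,109),142,(0,-H)),((364,110),142,(-112,-H)),((362,280),142,(-112,H)),((264,281),142,(0,H)),((117,113),193,(145,-H)),((163,110),193,(95,-H))]
W=[wonz(o,p,z)[:2] for p,z,_ in P];R,t,th,e=fit([p[2] for p in P],W);print(t,th,e.tolist())
m=((hsv[...,1]<70)&(hsv[...,2]>90)).astype(np.uint8);m[:160]=0;m[240:]=0;m[:,:282]=0;m[:,350:]=0
m=cv2.morphologyEx(m,cv2.MORPH_OPEN,np.ones((3,3)))
c=max(cv2.findContours(m,0,2)[0],key=cv2.contourArea);(cc,r)=cv2.minEnclosingCircle(c);x,y,w,h=cv2.boundingRect(c);print(cc,r,(x,y,w,h))
for q in(cc,(x+w/2,y+h/2)):
    g=wonz(o,q,158)[:2];print(g,R.T@(g-t))
# inner edge of the ledge: wood/green border at mid rows, z=135
for v in(150,200,240):
    gr=(hsv[v,:,0]>45)&(hsv[v,:,0]<85)&(hsv[v,:,1]>120);u=np.where(gr)[0].max();a=wonz(o,(u+1.5,v),135)[:2];print(u,a,R.T@(a-t))
l=wonz(o,(x,y+h/2),158);rr=wonz(o,(x+w,y+h/2),158);print("width",np.linalg.norm(l-rr))
np.savez("cad.npz",R=R,t=t,th=th)
E
```

```text
[531.3 159.4] 3.054304273972838 [[-0.4303680750517742, -2.80667871287136], [-3.4647890030935287, -2.657289243108636], [3.119407526379291, 2.644277768438748], [-3.3583711600492734, 5.242303012837745], [1.995983030898742, -0.16534568444109254], [2.138137680916941, -2.257267140855447]]
(317.14788818359375, 201.4014129638672) 27.042322158813477 (291, 175, 53, 53)
[587.  156.4] [-55.7  -1.8]
[587.4 156.2] [-56.1  -1.7]
259 [532.1 214.7] [  4.  -55.2]
259 [525.9 159.1] [5.3 0.8]
260 [521.6 112. ] [ 5.6 48.1]
width 56.45689509001859
```

```bash
cat >> h.py <<'E'
from plant import env,get_obs
_c=np.load("cad.npz");Rc,tc,thc=_c["R"],_c["t"],float(_c["th"])
psi=np.radians(25);n=Rc@[np.cos(psi),np.sin(psi)];tt=Rc@[-np.sin(psi),np.cos(psi)]
YAW=(thc+psi-np.pi/2+np.pi)%(2*np.pi)-np.pi
def st(k=""):
    o=get_obs();print(k,round(o["time"],2),np.round(o["eef_pos"],1),"cad",np.round(Rc.T@(o["eef_pos"][:2]-tc),1),"F",np.round(o["ft_force"],1),"Fcad",np.round(Rc.T@o["ft_force"][:2],1));return o
E
python3 - <<'E'
from h import *
import cv2,pickle
b=np.array([587,156.3]);T=b+9*n+3*tt;ori=[np.pi,0,YAW];print(T,YAW)
env.move_to([*T,330],ori);st()
env.move_l([*T,205],ori,feed=120);st()
for z in(170,155,148,142): env.move_l([*T,z],ori,feed=40);st(z)
np.save("T.npy",T)
o=st();im=viewer.capture("wrist");cv2.imwrite("pics/w2.png",im)
E
```

```text
[579.56869759 150.40290372] 1.9198402601765236
 4.04 [579.4 150.3 329.9] cad [-48.7   4.9] F [-0.1  0.1 -0.2] Fcad [ 0.1 -0.1]
 5.23 [580.  150.5 205.8] cad [-49.3   4.7] F [ 0.1 -0.   0.7] Fcad [-0.1 -0. ]
170 6.26 [579.8 150.4 170.2] cad [-49.    4.8] F [-0.3  0.2  0.5] Fcad [ 0.3 -0.1]
155 6.78 [579.5 150.3 154.8] cad [-48.7   4.9] F [0.5 0.1 1. ] Fcad [-0.5 -0.1]
148 7.11 [579.4 150.4 147.7] cad [-48.6   4.8] F [-1.3 -0.2  0.4] Fcad [1.3 0.3]
142 7.41 [579.4 150.4 141.7] cad [-48.6   4.8] F [ 0.   0.4 -0.5] Fcad [-0.  -0.4]
 7.41 [579.4 150.4 141.7] cad [-48.6   4.8] F [ 0.   0.4 -0.5] Fcad [-0.  -0.4]
```

View pics/w2.png

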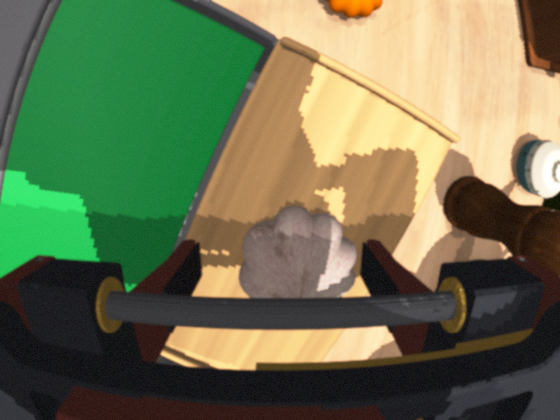

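The bulb, at about (300,260), stands free between the fingers. The left fingertip is at the flap's lower edge (190,250), and the right one is just behind the bulb (365,250). Now advancing along the finger line.

```bash
python3 - <<'E'
from h import *
import cv2
T=np.load("T.npy");ori=[np.pi,0,YAW]
for d in(12,24,36,48):
    env.move_l([*(T+d*n),141.5],ori,feed=30);st(d)
cv2.imwrite("pics/w3.png",viewer.capture("wrist"));cv2.imwrite("pics/s3.png",viewer.capture("side"))
E
```

```text
12 8.01 [568.2 146.3 141.6] cad [-37.8   9.9] F [0.4 0.4 0.1] Fcad [-0.4 -0.4]
24 8.56 [556.9 142.  141.7] cad [-27.   15.1] F [0.8 0.1 1.9] Fcad [-0.8 -0.1]
36 9.11 [545.4 138.  141.5] cad [-15.8  20.2] F [1.7 0.2 1.7] Fcad [-1.7 -0.3]
48 9.66 [534.2 133.8 141.5] cad [-5.  25.3] F [ 1.9 -0.1  1.7] Fcad [-1.9 -0.1]
```

View pics/w3.png

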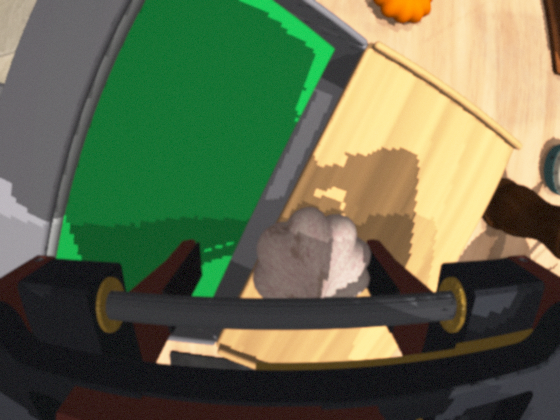

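The flap is open, with its edge at about (330,90), and the bulb's right side rests against the pushing finger at (370,260). I'll continue.

```bash
python3 - <<'E'
from h import *
import cv2
T=np.load("T.npy");ori=[np.pi,0,YAW]
for d in(56,64,70,76,82):
    env.move_l([*(T+d*n),141.5],ori,feed=30);st(d)
env.sleep(.4);st()
a=viewer.capture("wrist");b=viewer.capture("side")[130:290,220:400]
cv2.imwrite("pics/w4.png",np.hstack([cv2.resize(a,(480,360)),cv2.resize(b,(320,360))]))
E
```

```text
56 10.18 [526.8 131.2 141.6] cad [ 2.1 28.5] F [ 2.7 -0.   1.6] Fcad [-2.7 -0.2]
64 10.59 [519.4 128.5 141.6] cad [ 9.2 31.8] F [3.9 1.1 1.8] Fcad [-3.7 -1.5]
70 10.94 [514.  126.5 141.6] cad [14.4 34.3] F [4.5 0.6 1.9] Fcad [-4.4 -1. ]
76 11.29 [508.2 124.4 141.5] cad [20.  36.9] F [2.7 0.1 1.3] Fcad [-2.7 -0.3]
82 11.64 [502.3 122.3 141.4] cad [25.7 39.5] F [3.4 0.7 0.1] Fcad [-3.3 -1. ]
 12.04 [502.4 122.3 141.4] cad [25.6 39.5] F [3.  0.5 1.4] Fcad [-2.9 -0.7]
```

View pics/w4.png

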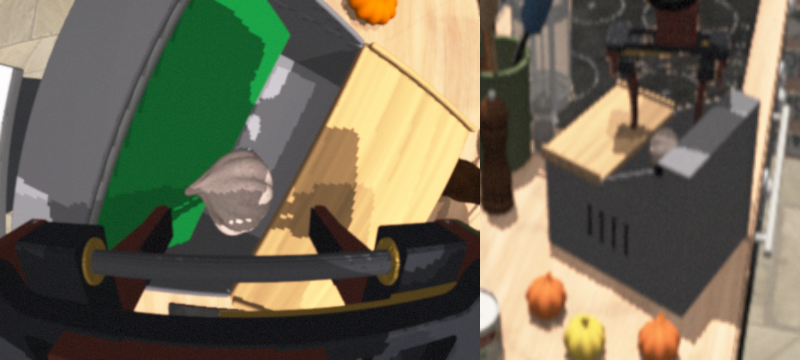

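The bulb has tipped off the edge but is caught between the ledge and the flap, with its stalk against the flap at (190,190). I'll open the flap a little wider.

```bash
python3 - <<'E'
from h import *
import cv2
T=np.load("T.npy")+82*n;ori=[np.pi,0,YAW];ex=Rc@[1,0]
for d in(2,4,6,7.5):
    env.move_l([*(T+d*ex),141.5],ori,feed=15);env.sleep(.15);st(d)
a=viewer.capture("wrist");b=viewer.capture("scene")[170:330,215:395]
cv2.imwrite("pics/w5.png",np.hstack([cv2.resize(a,(480,360)),cv2.resize(b,(320,360))]))
E
```

```text
2 12.57 [501.5 122.4 141.9] cad [26.5 39.5] F [ 6.1 -0.1  0.1] Fcad [-6.1 -0.4]
4 13.01 [499.7 122.5 141.9] cad [28.3 39.5] F [6.9 0.1 0.1] Fcad [-6.9 -0.7]
6 13.44 [497.8 122.7 141.9] cad [30.2 39.5] F [ 7.6 -0.4 -1.7] Fcad [-7.7 -0.2]
7.5 13.84 [496.4 122.8 141.9] cad [31.6 39.5] F [ 7.5 -0.1 -1.8] Fcad [-7.5 -0.6]
```

View pics/w5.png

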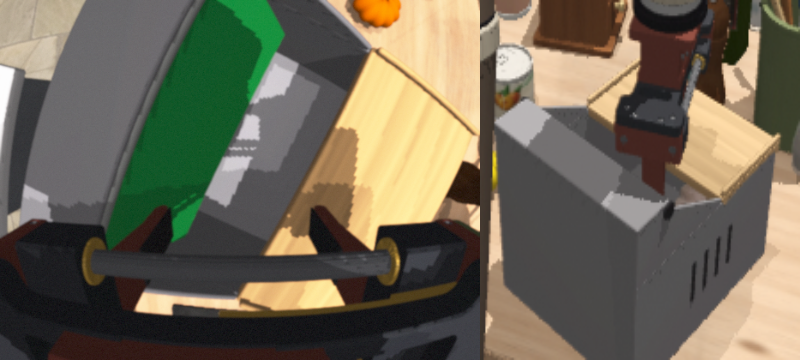

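The wrist view no longer shows the bulb in the gap. The scene view shows a small whitish patch through the opening at about (333,259), so I'll check the depth that ray could reach.

```bash
python3 - <<'E'
from h import *
import cv2
for z in(20,50,80,110,135,150):
    a=onz("scene",(333,259),z);print(z,np.round(Rc.T@(a[:2]-tc),0))
env.sleep(.3);st()
a=viewer.capture("wrist")[190:330,60:420];s=viewer.capture("scene")[235:275,305:365]
cv2.imwrite("pics/w6.png",np.vstack([cv2.resize(a,(600,233)),cv2.resize(s,(520,347),interpolation=cv2.INTER_CUBIC)[:, :].copy() if 0 else cv2.resize(s,(600,360),interpolation=cv2.INTER_CUBIC)]))
E
```

```text
20 [-78.   6.]
50 [-49.  25.]
80 [-19.  45.]
110 [10. 65.]
135 [35. 81.]
150 [49. 91.]
 14.24 [496.4 122.8 141.9] cad [31.6 39.5] F [ 6.7 -0.4  0.2] Fcad [-6.8 -0.1]
```

View pics/w6.png

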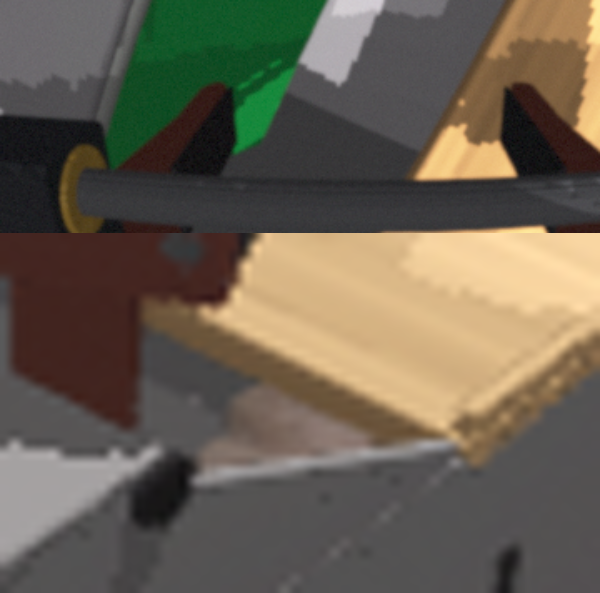

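The patch is the bulb's top. The ledge edge hides part of it from above and the cheek hides part from below, so it lies under the ledge. The ray passes at about z 50, x -49, y 25, which fits a bulb on the floor. I'll withdraw along the same path, then lift clear.

```bash
python3 - <<'E'
from h import *
import cv2
T=np.load("T.npy");ori=[np.pi,0,YAW]
env.move_l([*(T+40*n),141.9],ori,feed=60);st()
env.move_l([*(T-4*n),142.5],ori,feed=60);st()
env.move_l([*(T-4*n),230],ori,feed=100);env.move_l([*(T+8*n),340],ori,feed=150);env.sleep(1);st()
a=viewer.capture("wrist");b=viewer.capture("scene")[170:330,215:395]
cv2.imwrite("pics/w7.png",np.hstack([cv2.resize(a,(480,360)),cv2.resize(b,(320,360))]))
E
```

```text
15.31 [542.  136.9 141.8] cad [-12.6  21.5] F [ 1.8 -0.6  1.5] Fcad [-1.8  0.4]
 16.19 [583.  151.6 142.3] cad [-52.2   3.3] F [-0.4  0.1  0.5] Fcad [ 0.4 -0.1]
 19.11 [572.  147.7 340. ] cad [-41.6   8.2] F [ 0.4 -0.   0.6] Fcad [-0.4  0. ]
```

View pics/w7.png

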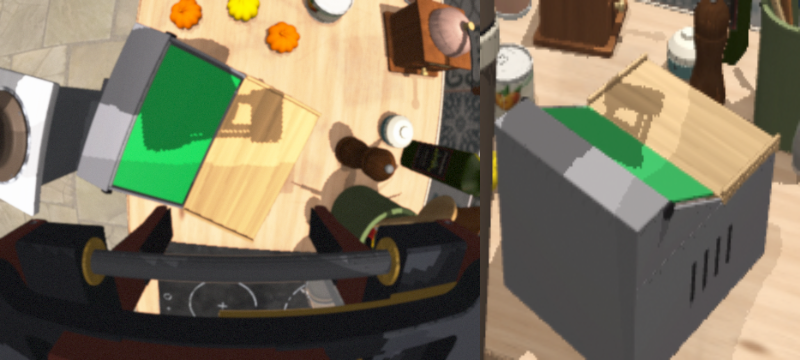

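The flap is shut, the ledge is empty and the arm is clear of everything, so I'm handing in.

```bash
python3 -c "
from plant import ticket
print(ticket.sign_off())"
```

```text
the job is handed in; nothing more can be done
None
```

I handed the job in at about 19 s. The garlic bulb is in the caddy, the flap is shut and the arm is clear of everything; the sign-off gave no verdict. The bulb caught briefly between the ledge and the flap, and it dropped in once I opened the flap wider.

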